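# Put the culture dishes away in the dark

### The job

Pack the three small culture dishes in the open carton to keep them in the dark: stack them centred on the round non-slip pad on its floor, the largest at the bottom and the smallest on top, keeping them level and setting each one down gently. Then close the carton, folding both side flaps fully down first and the lid over them last. Leave the other things on the bench where they are.

Things in the scene. Friction and masses are not known exactly. Their poses are not given: they have to be found in the camera images.
- dish_large: closed clear plastic culture dish with a layer of amber agar, a flat disc: lid 60 mm in diameter, 15 mm high overall (the lowest 4 mm are the narrower base, 54 mm), flat top, about 35 g, loose on the bench. Origin at the centre of its underside, z up
- dish_medium: the same kind of dish, lid 50 mm in diameter, 9 mm high overall (base 47 mm for the lowest 2.5 mm), flat top, about 25 g. Origin at the centre of its underside, z up
- dish_small: the same kind of dish, lid 40 mm in diameter, 10 mm high overall (base 35 mm for the lowest 3 mm), flat top, about 18 g. Origin at the centre of its underside, z up
- wide_dish: bystander: a 100 mm wide, 15 mm high culture dish of the same kind that stays on the bench. Origin at the centre of its underside
- carton: open cardboard carton fixed to the bench, 150 x 150 mm outside, walls 60 mm high, board 4 mm thick (inside 142 x 142 mm). Origin at the centre of its underside; its -x side (towards the robot, but for its yaw) carries the lid, its +y side the left flap, its -y side the right flap; no flap on the +x side
- pad (a point): centre of the top of the round black rubber pad, 90 mm in diameter, fixed on the middle of the carton's floor, 8 mm above the bench
- left_flap (a joint): side flap on the carton's +y wall, 140 mm wide along the carton's x, 62 mm from hinge to free edge, 4 mm thick. 0 = folded down level over the box (its outer face then 64 mm above the bench), pi/2 = upright, more = leaning outwards; it can open to 2.5. The crease has a light friction and stays where it is left (0.02 N m, under 1 N at the edge)
- left_flap_hinge (a point): middle of the left flap's hinge line, on the top edge of the carton's +y wall (75 mm from the carton's centre, 60 mm above the bench)
- left_flap_edge (a point): middle of the left flap's free edge, on the face that is outside when closed
- right_flap (a joint): side flap on the carton's -y wall, the mirror image of the left flap: 0 = folded down level, pi/2 = upright, more = leaning outwards; stays where it is left
- right_flap_hinge (a point): middle of the right flap's hinge line, on the top edge of the carton's -y wall (60 mm above the bench)
- right_flap_edge (a point): middle of the right flap's free edge, on the face that is outside when closed
- lid (a joint): lid hinged on the carton's -x wall, 150 mm wide, 154 mm from hinge to free edge, 4 mm thick, with a 22 mm lip at right angles along the free edge that comes down outside the +x wall. 0 = closed on the side flaps (outer face 68 mm above the bench), pi/2 = upright, more = leaning towards the robot, to 2.5. Stays where it is left (friction 0.045 N m, under 1 N at the edge)
- lid_hinge (a point): middle of the lid's hinge line, 64 mm above the bench, at the carton's -x face
- lid_edge (a point): middle of the lid's free edge, on the face that is outside when closed
- marker: bystander: marker pen lying on the bench, 135 mm long, 14 mm thick. Origin below its middle, x along it
- slide_box: bystander: flat plastic slide box, 85 x 98 x 34 mm. Origin at the centre of its underside
- reagent_bottle: bystander: amber bottle, 64 mm in diameter, 130 mm high. Origin at the centre of its underside
- staining_jar: bystander: square glass staining jar with a round black lid, 52 x 52 mm foot, 108 mm high. Origin at the centre of its underside
Mind the look-alikes: they are no part of the job. What is shaped like the dish_large but yellow is not meant. What is shaped like the dish_small but red is not meant.

How it is judged:
On the way, in this order (a step that is already met when the one before it is completed fails the run):
1. the large dish stands centred on the round pad in the carton, let go (horizontal distance between dish_large and pad below 0.01 m and z of dish_large in the frame of pad between -0.003 and 0.003 m and angle between dish_large's own z axis and vertical below 0.08 rad and contact force between the fingers and dish_large below 0.05 N and linear speed of dish_large below 0.02 m/s), for 0.2 s.
2. the medium dish lies centred on the large one, let go (horizontal distance between dish_large and pad below 0.01 m and z of dish_large in the frame of pad between -0.003 and 0.003 m and angle between each of dish_large, dish_medium's own z axis and vertical below 0.08 rad and horizontal distance between dish_medium and dish_large below 0.006 m and z of dish_medium in the frame of dish_large between 0.012 and 0.018 m and contact force between the fingers and dish_medium below 0.05 N and linear speed of dish_medium below 0.02 m/s), for 0.2 s.
3. the small dish lies centred on the medium one, let go (horizontal distance between dish_large and pad below 0.01 m and z of dish_large in the frame of pad between -0.003 and 0.003 m and angle between each of dish_large, dish_medium, dish_small's own z axis and vertical below 0.08 rad and horizontal distance between dish_medium and dish_large below 0.006 m and z of dish_medium in the frame of dish_large between 0.012 and 0.018 m and horizontal distance between dish_small and dish_medium below 0.006 m and z of dish_small in the frame of dish_medium between 0.006 and 0.012 m and contact force between the fingers and dish_small below 0.05 N and linear speed of dish_small below 0.02 m/s), for 0.2 s.
4. both side flaps are folded down over the stack while the lid still stands open (value of joint each of left_flap, right_flap below 0.15 rad and value of joint lid above 1 rad), for 0.1 s.
5. the lid is folded down over the side flaps (value of joint each of left_flap, right_flap below 0.15 rad and value of joint lid below 0.12 rad), for 0.2 s.
At the end, for the whole second after the job is handed in: Large dish level on the pad, within 10 mm of its centre; medium dish on the large, small on the medium, each level, at rest and within 6 mm of the centre of the dish below; both side flaps down (under 0.15 rad) and the lid down over them (under 0.12 rad) (all of step 5 and horizontal distance between dish_large and pad below 0.01 m and z of dish_large in the frame of pad between -0.003 and 0.003 m and angle between each of dish_large, dish_medium, dish_small's own z axis and vertical below 0.08 rad and horizontal distance between dish_medium and dish_large below 0.006 m and z of dish_medium in the frame of dish_large between 0.012 and 0.018 m and horizontal distance between dish_small and dish_medium below 0.006 m and z of dish_small in the frame of dish_medium between 0.006 and 0.012 m and linear speed of each of dish_large, dish_medium, dish_small below 0.02 m/s); the robot touches nothing.
It fails at once if a bystander (wide dish, marker pen, slide box, reagent bottle or staining jar) is pushed out of its place by more than 20 mm (pen 30 mm) (distance of any of wide_dish, slide_box, reagent_bottle, staining_jar from where it was at the start of the episode above 0.02 m or distance of marker from where it was at the start of the episode above 0.03 m).
It fails at once if a culture dish is tilted more than 23 degrees (angle between any of dish_large, dish_medium, dish_small's own z axis and vertical above 0.4 rad).
It fails at once if a dish is let fall into the carton (over 0.6 m/s out of the fingers) ((horizontal distance between dish_large and pad below 0.06 m and contact force between the fingers and dish_large below 0.02 N and linear speed of dish_large above 0.6 m/s) or (horizontal distance between dish_medium and pad below 0.06 m and contact force between the fingers and dish_medium below 0.02 N and linear speed of dish_medium above 0.6 m/s) or (horizontal distance between dish_small and pad below 0.06 m and contact force between the fingers and dish_small below 0.02 N and linear speed of dish_small above 0.6 m/s)).
It fails at once if a dish is pressed down hard (over 50 N against the carton or the dish below) (contact force between dish_large and carton above 50 N or contact force between dish_medium and dish_large above 50 N or contact force between dish_small and dish_medium above 50 N).
It also fails if it takes over 72 s, if anything falls off the work surface, if the arm or the gripper's body presses on something with over 40 N, if the wrist force passes 120 N, or if a joint passes its speed limit or range.

### The arm

A 6-joint arm with a two-finger parallel gripper is mounted at the origin on the work surface. World frame = base frame: x ahead of the robot, y to its left, z up, the work surface at z = 0. Lengths are in m, angles in rad, forces in N, time in s.
With the tool pointing down it reaches from about 0.35 to 0.775 m from the base axis. Payload 7.3 kg.
Tool frame: the origin (TCP) lies on the front face of the gripper's body, between the roots of the fingers; the fingertips stand ahead of it and the grasp point (between the pads) lies 47 mm ahead of it (finger_overhang is the z of the fingertips in the tool frame, in m); z points along the fingers, y is the line along which they close (so a half turn about z gives the same grasp; the last joint's range is limited). The gripper opens to 92 mm and grips with 3 to 60 N. Pads are 19 mm wide; open, the fingers measure 130 mm over their backs; the gripper's body (75 mm by 190 mm) begins 47 mm behind the grasp point.
Start: joints at [-1.3, 0.342, 1.524, -0, 1.275, -0.146], TCP at [0.213, -0.48, 0.292] pointing down, gripper open.
Joint ranges: [-2.53, 2.53], [-0.77, 2.02], [0.04, 2.7], [-1, 4.14], [0.28, 2.66], [-3.11, 3.11]. Speed limits (rad/s): [2.57, 2.57, 3.14, 3.14, 3.14, 3.14].

### API

Orientations are given as [roll, pitch, yaw] about the fixed x, y, z axes, in that order (R = Rz(yaw) Ry(pitch) Rx(roll)).
In Python, from cell import * gives the robot as it stands. The module is installed in compiled form; this text tells all that it offers.
- The arm moves only by the tool arm_command, never from a script. Its argument "series" is a list of rows, each an object of numbers: "x", "y", "z": the shift along the tool's x, y, z in mm; "rx", "ry", "rz": the turn, a rotation vector about the tool's x, y, z in degrees. A call has 1 to 20 rows; each row is the pose to reach, as a shift and turn from the pose commanded when the call began, along the tool's axes at that moment; what a row does not reach only later rows make up. A row lasts 1/10 s, in which the tool goes at most 50 mm and 8.59 degrees, less where a joint would pass 70% of its speed; a pose out of reach is approached as far as the arm can. A call with a gripper value outside its range is refused whole. "hand" is the finger opening in mm, from 0 to 91.8, set as the call begins (left out, the last holds). The fingers move at their own pace and stop on an object; "squeeze" is the grip in N (left out, the last holds). Time passes only in rows, so rows that repeat a pose let the fingers close. It gives the time, the measured TCP pose, the force, the opening and the grip force at its end, in the units of the state.
- observe(): the state, without advancing time (a new reading comes with each control period).
- read_camera(name): name is "scene" or "top" or "wrist"; returns a dict with "pixels" (420x560x3 uint8, blue, green, red), "K" (3x3 intrinsics, pixels), "rvec" (rotation vector, rad) and "tvec" (3), from world to camera coordinates, as OpenCV has them. Camera axes: x right, y down, z forward; pixel columns grow to the right and rows downward; lengths in m; the calibration is good to about 2 mm. A picture is of the moment at which its call begins. There is no depth.
- hand_in(): hands the job in; it is judged then, once.
Trained networks look in a picture, given as the dict that the camera call returned (one of the last four; its "shot" number tells which), for a name from the list of things; names that differ only in an ending like _2 or _b are one class to them, and where a whole thing is asked for, a point or a joint stands for the part that bears it (a point fixed in the world has none). Each returns a list of dicts, best first, with "confidence" (0 to 1); they miss things now and then, are a little off and sometimes report something else, mostly with a low value. They report only what shows in the picture. A call takes as long as a camera call. They do not tell look-alikes from the thing itself.
- boxes_of(picture, query): "point" ([x, y, z] in m, in world coordinates, good to about 4 mm: the middle of the surface that is visible of it).
- trace(picture, query): "pixels" (420x560 bool, what is visible of it).
- mark_of(picture, query): "point" ([x, y, z] in m, in world coordinates, good to about 4 mm: a listed point, or the origin of a listed thing).
The state is a dict: "time": time; "qpos": joint angles; "qvel": joint speeds; "joint_efforts": joint torques, N m; "tool_pos": TCP position; "tool_rot": TCP orientation; "contact_force": force on the tool from outside, world axes, zero at the start; "torque": the same for the moment, N m; "opening": finger opening in m; "grip_force": force on a finger pad.
Only numpy, scipy, OpenCV 4.12 (cv2) and the standard library are available. Lean on these libraries where they do the work, as an engineer would, in place of code of your own. Each camera call takes 0.05 s, during which the arm holds its last target. There are 200 camera calls.

## Working session

There is one attempt and no reset: what is moved stays moved. The work goes in short steps, Python scripts to look and compute and a tool call to move; the robot and the scene stay as the last step left them, time stands still between calls to the robot, and variables do not carry over. Pictures are saved under pics/ and viewed, at most 10 in all, crops included, and the job is handed in when it is done.

Besides the shell and the picture viewer there is one more tool, called after ">>>" as name(argument=value, ...) on one line, values as JSON. arm_command: Moves the arm, as the interface text tells. Its arguments: {"type":"object","properties":{"series":{"type":"array"},"hand":{"type":"number"},"squeeze":{"type":"number"}},"required":["series"]}

```bash
mkdir -p pics; cat > h.py <<'E'
from cell import *
import numpy as np, cv2
from scipy.spatial.transform import Rotation as R
def cam(n,save=None):
    p=read_camera(n)
    if save: cv2.imwrite(f'pics/{save}.png',p['pixels'])
    return p
def proj(p,X): return cv2.projectPoints(np.array(X,float).reshape(-1,3),np.array(p['rvec']),np.array(p['tvec']),np.array(p['K']),None)[0].reshape(-1,2)
def ray(p,uv):
    Rm=cv2.Rodrigues(np.array(p['rvec'],float))[0];t=np.array(p['tvec'],float).ravel()
    d=Rm.T@np.linalg.inv(p['K'])@np.array([uv[0],uv[1],1.]);return -Rm.T@t,d/np.linalg.norm(d)
def atz(p,uv,z):
    c,d=ray(p,uv);return c+d*(z-c[2])/d[2]
def tri(a,b):
    A=0;B=0
    for c,d in (a,b):
        M=np.eye(3)-np.outer(d,d);A=A+M;B=B+M@c
    return np.linalg.solve(A,B)
E
python3 - <<'E'
from h import *
np.set_printoptions(precision=4,suppress=True)
s=observe();print({k:np.round(v,3) for k,v in s.items()})
for n in('top','scene'):
    p=cam(n,n+'0');c,d=ray(p,(280,210));print(n,c,d)
    for q in ['dish_large','dish_medium','dish_small','wide_dish','carton','pad','left_flap_hinge','right_flap_hinge','left_flap_edge','right_flap_edge','lid_hinge','lid_edge','marker','slide_box','reagent_bottle','staining_jar']:
        try: print(q,[(np.round(m['point'],3).tolist(),round(m['confidence'],2),proj(p,m['point'])[0].astype(int).tolist()) for m in mark_of(p,q)[:3]])
        except Exception as e: print(q,e)
E
```

```text
{'time': np.float64(0.0), 'qpos': array([-1.3  ,  0.343,  1.525, -0.   ,  1.275, -0.146]), 'qvel': array([-0.001, -0.001, -0.   , -0.001,  0.002, -0.   ]), 'joint_efforts': array([  0.001, -43.125, -24.422,   0.072,   0.056,  -0.   ]), 'tool_pos': array([ 0.212, -0.48 ,  0.292]), 'tool_rot': array([-3.14 , -0.   ,  0.417]), 'contact_force': array([ 0.817, -0.182, -0.473]), 'torque': array([ 0.003, -0.003,  0.022]), 'grip_force': np.float64(0.0), 'opening': np.float64(0.092)}
top [0.4557 0.0615 1.3115] [ 0.0693  0.0042 -0.9976]
dish_large [([0.551, -0.186, -0.001], 0.85, [382, 210]), ([0.453, -0.16, 0.003], 0.83, [371, 250]), ([0.62, 0.26, 0.112], 0.32, [195, 172])]
dish_medium [([0.65, -0.184, -0.001], 0.64, [382, 171]), ([0.772, -0.152, -0.001], 0.33, [369, 122])]
dish_small [([0.53, -0.315, -0.001], 0.77, [434, 220]), ([0.45, -0.338, -0.0], 0.47, [443, 253])]
wide_dish [([0.712, -0.326, -0.001], 0.61, [439, 147])]
carton [([0.593, 0.16, 0.002], 0.77, [242, 190])]
pad [([0.594, 0.156, 0.009], 0.6, [244, 189])]
left_flap_hinge [([0.605, 0.23, 0.054], 0.83, [212, 182]), ([0.456, -0.15
[... 1166 characters left out ...]
 0.064], 0.8, [291, 287])]
right_flap_hinge [([0.572, 0.082, 0.057], 0.7, [276, 228])]
left_flap_edge [([0.62, 0.26, 0.114], 0.7, [294, 291])]
right_flap_edge [([0.521, 0.175, 0.066], 0.74, [315, 250]), ([0.573, 0.068, 0.122], 0.67, [273, 208]), ([0.573, 0.084, 0.057], 0.38, [276, 229])]
lid_hinge [([0.518, 0.172, 0.065], 0.58, [315, 248]), ([0.571, 0.067, 0.12], 0.32, [273, 207])]
lid_edge [([0.463, 0.189, 0.207], 0.74, [351, 207]), ([0.618, 0.258, 0.116], 0.38, [294, 290])]
marker [([0.329, -0.203, 0.001], 0.54, [307, 135])]
slide_box [([0.775, -0.15, 0.003], 0.94, [165, 201])]
reagent_bottle [([0.514, 0.489, 0.001], 0.83, [395, 392])]
staining_jar [([0.608, 0.486, 0.0], 0.87, [353, 414])]
```

View pics/top0.png

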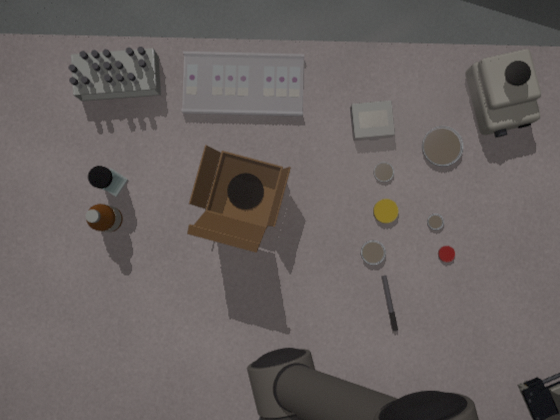

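```bash
python3 - <<'E'
import cv2,numpy as np
a=cv2.imread('pics/top0.png')[110:290,340:470];b=cv2.imread('pics/scene0.png')[90:230,150:330]
a=cv2.resize(a,None,fx=3,fy=3,interpolation=2);b=cv2.resize(b,(400,311),interpolation=2)
c=np.zeros((540,790,3),np.uint8);c[:540,:390]=a;c[:311,390:790]=b;cv2.imwrite('pics/crop1.png',c)
E
```

```text
(no output)
```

View pics/crop1.png

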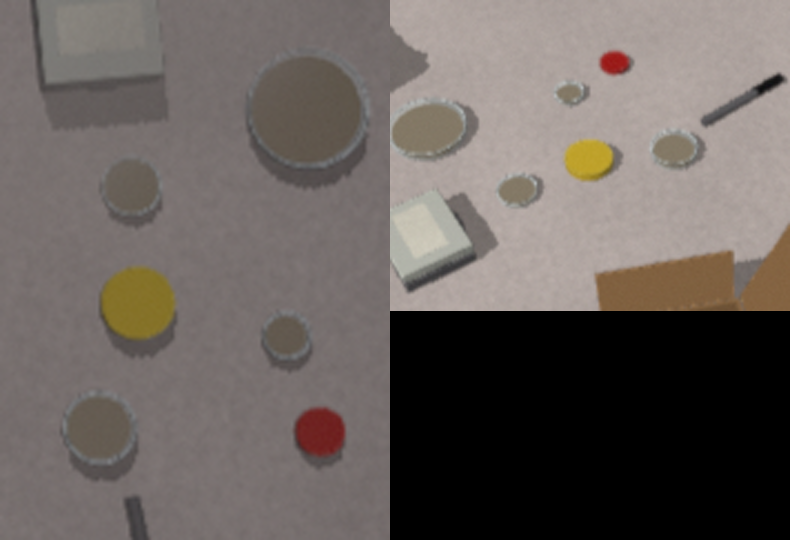

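The top view shows two large-dish candidates: clear/amber at (373,253) and yellow at (386,210). There are two small-dish candidates: clear at (435,222) and red at (446,254). The crop confirms that the clear ones match the description. The yellow and red discs are decoys, and the medium dish is at (384,173).

```bash
python3 - <<'E'
from h import *
import cell
np.set_printoptions(precision=4,suppress=True)
print([n for n in dir(cell) if not n.startswith('__')]); print(getattr(cell,'finger_overhang',None))
a=cam('top');b=cam('scene')
def cents(p,q):
    o=[]
    for m in trace(p,q)[:4]:
        k=m['pixels'].astype(np.uint8);M=cv2.moments(k,True)
        o.append((M['m10']/M['m00'],M['m01']/M['m00'],M['m00'],m['confidence']))
    return o
for q in('dish_large','dish_medium','dish_small'):
    A=cents(a,q);B=cents(b,q)
    print(q)
    for x in A:
        for y in B:
            P=tri(ray(a,x),ray(b,y))
            e=np.linalg.norm(proj(a,P)[0]-x[:2])
            if e<3: print(np.round(P,4),np.round(x,2),np.round(y,2),round(e,2))
p=cam('wrist');c,d=ray(p,(280,210));s=observe();Rm=R.from_euler('xyz',s['tool_rot'])
print(p['K'],Rm.inv().apply(c-s['tool_pos']),Rm.inv().apply(d))
for u in [(0,0),(560,0),(560,420),(0,420)]: print(atz(p,u,0))
E
```

```text
['IKError', 'boxes_of', 'finger_overhang', 'hand_in', 'mark_of', 'observe', 'read_camera', 'trace']
0.0655
dish_large
[ 0.4482 -0.1626  0.003 ] [372.46 252.51 493.     0.81] [277.27 157.04 331.     0.76] 0.31
[ 0.5514 -0.1924  0.0023] [384.98 211.1  497.     0.79] [238.84 161.95 318.     0.6 ] 0.56
dish_medium
[ 0.6479 -0.1865 -0.0005] [383.01 172.13 366.     0.78] [206.96 175.66 240.     0.63] 0.36
dish_small
[ 0.5278 -0.3162 -0.001 ] [434.89 221.72 220.     0.75] [230.07 132.01 119.     0.5 ] 0.33
[0.5696 0.1886 0.4436] [ 204.2   177.69 1075.      0.68] [309.13 134.36 221.     0.45] 2.6
[[321.059    0.     282.4637]
 [  0.     321.059  210.6639]
 [  0.       0.       1.    ]] [ 0.0747 -0.0007 -0.0917] [-0.2728 -0.0081  0.962 ]
[ 0.2703 -0.1301  0.    ]
[ 0.5076 -0.6664  0.    ]
[ 0.0477 -1.0159  0.    ]
[-0.2991 -0.2333  0.    ]
```

```bash
cat >> h.py <<'E'
def mv(x,y,z,yaw,ref=None):
    """shift (mm) and rotvec (deg) in tool axes from the present pose, tool pointing down"""
    s=observe();p,r=(s['tool_pos'],s['tool_rot']) if ref is None else ref
    A=R.from_euler('xyz',r);d=A.inv().apply(np.array([x,y,z])-p)*1000
    v=(A.inv()*R.from_euler('xyz',[np.pi,0,yaw])).as_rotvec(degrees=True)
    n=max(np.linalg.norm(d)/50,np.linalg.norm(v)/8.59)
    print('mv',np.round(d,1),np.round(v,2),'rows>=',round(n,1),'yaw',np.round(r,3))
E
python3 -c "
from h import *
mv(.5,-.2,.26,-.19)
s=observe()
mv(.47,-.16,.26,-.19,([.5,-.2,.26],[np.pi,0,-.19]))"
```

```text
mv [ 376.2 -139.7   32.2] [ 0.   -0.   34.77] rows>= 8.1 yaw [3.142 0.    0.417]
mv [-37.  -33.6  -0. ] [0. 0. 0.] rows>= 1.0 yaw [ 3.142  0.    -0.19 ]
```

>>> arm_command(series=[{"x": 376,"y": -140,"z": 32,"rz": 34.8},{"x": 376,"y": -140,"z": 32,"rz": 34.8},{"x": 376,"y": -140,"z": 32,"rz": 34.8},{"x": 376,"y": -140,"z": 32,"rz": 34.8},{"x": 376,"y": -140,"z": 32,"rz": 34.8},{"x": 376,"y": -140,"z": 32,"rz": 34.8},{"x": 376,"y": -140,"z": 32,"rz": 34.8},{"x": 376,"y": -140,"z": 32,"rz": 34.8},{"x": 376,"y": -140,"z": 32,"rz": 34.8},{"x": 376,"y": -140,"z": 32,"rz": 34.8},{"x": 376,"y": -140,"z": 32,"rz": 34.8}], hand=80, squeeze=8)

```text
invalid input
```

```bash
python3 - <<'E'
from h import *
np.set_printoptions(precision=4,suppress=True)
s=observe();print(s['time'],s['tool_pos'],s['tool_rot'],s['qpos'])
p=cam('wrist','w1')
for q in('dish_large','dish_medium','dish_small','marker'):
    for m in trace(p,q)[:3]:
        k=m['pixels'].astype(np.uint8);M=cv2.moments(k,True);c=(M['m10']/M['m00'],M['m01']/M['m00'])
        zt={'dish_large':.015,'dish_medium':.009,'dish_small':.010,'marker':.007}[q]
        print(q,round(m['confidence'],2),np.round(c,1),M['m00'],atz(p,c,zt))
        if q=='marker':
            print([atz(p,u,.007)[:2] for u in cv2.boxPoints(cv2.minAreaRect(np.argwhere(k)[:,::-1].astype(np.float32)))])
E
```

```text
2.15 [ 0.2125 -0.4801  0.2922] [3.1415 0.     0.4168] [-1.3     0.342   1.5241 -0.      1.2754 -0.146 ]
marker 0.78 [75.5 20.3] 686.0 [ 0.2836 -0.2114  0.007 ]
[array([ 0.2598, -0.2076]), array([ 0.2993, -0.1997]), array([ 0.3059, -0.2159]), array([ 0.2665, -0.2242])]
```

View pics/w1.png

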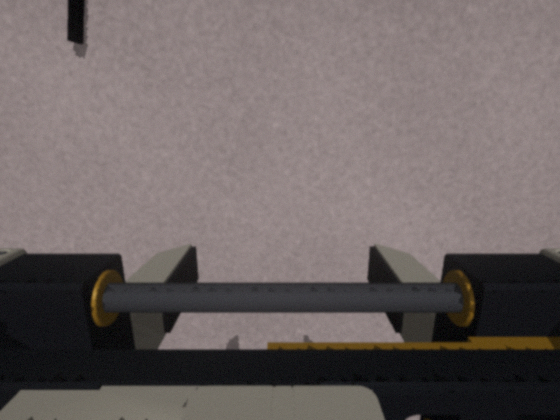

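The wrist view shows only bench, with the marker's end at (76,20) and the open fingers across the lower half. The arm did not move because the call was rejected, so I'll retry with complete rows.

>>> arm_command(series=[{"x": 376,"y": -140,"z": 32,"rx": 0,"ry": 0,"rz": 34.8},{"x": 376,"y": -140,"z": 32,"rx": 0,"ry": 0,"rz": 34.8},{"x": 376,"y": -140,"z": 32,"rx": 0,"ry": 0,"rz": 34.8},{"x": 376,"y": -140,"z": 32,"rx": 0,"ry": 0,"rz": 34.8},{"x": 376,"y": -140,"z": 32,"rx": 0,"ry": 0,"rz": 34.8},{"x": 376,"y": -140,"z": 32,"rx": 0,"ry": 0,"rz": 34.8},{"x": 376,"y": -140,"z": 32,"rx": 0,"ry": 0,"rz": 34.8},{"x": 376,"y": -140,"z": 32,"rx": 0,"ry": 0,"rz": 34.8},{"x": 376,"y": -140,"z": 32,"rx": 0,"ry": 0,"rz": 34.8},{"x": 376,"y": -140,"z": 32,"rx": 0,"ry": 0,"rz": 34.8},{"x": 376,"y": -140,"z": 32,"rx": 0,"ry": 0,"rz": 34.8}], hand=80, squeeze=8)

```text
time: 3.5
tool_pos: [0.4996, -0.1997, 0.2601]
tool_rot: [3.141, 0.001, -0.189]
contact_force: [0.3, -0.3, 0.7]
opening: 0.0799
grip_force: 0.0
```

```bash
cat >> h.py <<'E'
ZT={'dish_large':.015,'dish_medium':.009,'dish_small':.010,'marker':.007}
def look(p,qs):
    for q in qs:
        for m in trace(p,q)[:3]:
            k=m['pixels'].astype(np.uint8);M=cv2.moments(k,True);c=(M['m10']/M['m00'],M['m01']/M['m00'])
            print(q,round(m['confidence'],2),np.round(c,1),M['m00'],np.round(atz(p,c,ZT[q]),4))
E
python3 - <<'E'
from h import *
p=cam('wrist','w2'); look(p,['dish_large','dish_medium','dish_small'])
a=cam('top')
k=trace(a,'marker')[0]['pixels']
print([np.round(atz(a,u,.007)[:2],3) for u in cv2.boxPoints(cv2.minAreaRect(np.argwhere(k)[:,::-1].astype(np.float32)))])
E
```

```text
dish_large 0.91 [262.6 142.3] 2780.0 [ 0.5535 -0.1883  0.015 ]
dish_large 0.64 [256.2 237.4] 2259.0 [ 0.4529 -0.1599  0.015 ]
dish_large 0.38 [308.1 316.7] 451.0 [ 0.3415 -0.2     0.015 ]
dish_medium 0.97 [237.6  43.2] 2310.0 [ 0.6496 -0.1834  0.009 ]
dish_medium 0.44 [  9.2 186.1] 2418.0 [0.5594 0.0921 0.009 ]
dish_small 0.8 [381.8 141.7] 1196.0 [ 0.5305 -0.3101  0.01  ]
dish_small 0.65 [413.3 206.7] 1127.0 [ 0.4538 -0.3369  0.01  ]Traceback (most recent call last):
  File "<stdin>", line 4, in <module>
IndexError: list index out of range
```

View pics/w2.png

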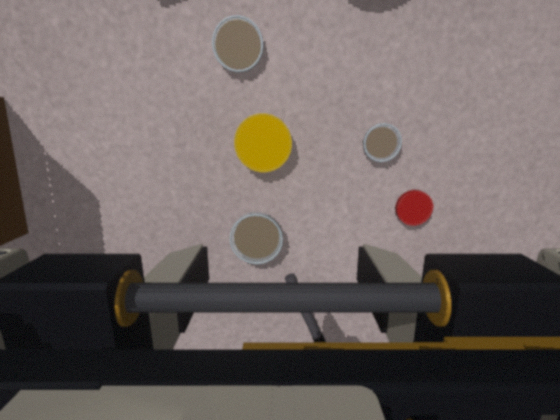

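The wrist view shows clear dishes at (256,237) large, (238,43) medium and (382,142) small. The decoys are yellow at (263,142) and red at (414,207). The marker tip is near (291,277), clear of the planned finger lines.

```bash
python3 -c "
from h import *
mv(.451,-.161,.0715,-.19)"
```

```text
mv [-54.9 -29.9 188.9] [ 0.02 -0.02 -0.13] rows>= 4.0 yaw [ 3.141 -0.    -0.192]
```

>>> arm_command(series=[{"x": -55,"y": -30,"z": 60,"rx": 0,"ry": 0,"rz": 0},{"x": -55,"y": -30,"z": 100,"rx": 0,"ry": 0,"rz": 0},{"x": -55,"y": -30,"z": 140,"rx": 0,"ry": 0,"rz": 0},{"x": -55,"y": -30,"z": 175,"rx": 0,"ry": 0,"rz": 0},{"x": -55,"y": -30,"z": 189,"rx": 0,"ry": 0,"rz": 0},{"x": -55,"y": -30,"z": 189,"rx": 0,"ry": 0,"rz": 0}], hand=74)

```text
time: 4.4
tool_pos: [0.45, -0.1598, 0.0693]
tool_rot: [-3.14, 0.005, -0.192]
contact_force: [1.3, 0.6, 0.5]
opening: 0.074
grip_force: 0.0
```

>>> arm_command(series=[{"x": 0,"y": 0,"z": 0,"rx": 0,"ry": 0,"rz": 0},{"x": 0,"y": 0,"z": 0,"rx": 0,"ry": 0,"rz": 0},{"x": 0,"y": 0,"z": 0,"rx": 0,"ry": 0,"rz": 0},{"x": 0,"y": 0,"z": 0,"rx": 0,"ry": 0,"rz": 0}], hand=56)

```text
time: 4.8
tool_pos: [0.4522, -0.1606, 0.0725]
tool_rot: [3.14, -0.003, -0.191]
contact_force: [-0.4, -1.7, 5.8]
opening: 0.0597
grip_force: 8.0
```

>>> arm_command(series=[{"x": 0,"y": 0,"z": 0,"rx": 0,"ry": 0,"rz": 0},{"x": 0,"y": 0,"z": 0,"rx": 0,"ry": 0,"rz": 0},{"x": 0,"y": 0,"z": 0,"rx": 0,"ry": 0,"rz": -8},{"x": 0,"y": 0,"z": 0,"rx": 0,"ry": 0,"rz": -16},{"x": 0,"y": 0,"z": 0,"rx": 0,"ry": 0,"rz": -24},{"x": 0,"y": 0,"z": 0,"rx": 0,"ry": 0,"rz": -32},{"x": 0,"y": 0,"z": 0,"rx": 0,"ry": 0,"rz": -40},{"x": 0,"y": 0,"z": 0,"rx": 0,"ry": 0,"rz": -48},{"x": 0,"y": 0,"z": 0,"rx": 0,"ry": 0,"rz": -56},{"x": 0,"y": 0,"z": 0,"rx": 0,"ry": 0,"rz": -64},{"x": 0,"y": 0,"z": 0,"rx": 0,"ry": 0,"rz": -72},{"x": 0,"y": 0,"z": 0,"rx": 0,"ry": 0,"rz": -80},{"x": 0,"y": 0,"z": 0,"rx": 0,"ry": 0,"rz": -88},{"x": 0,"y": 0,"z": 0,"rx": 0,"ry": 0,"rz": -90},{"x": 0,"y": 0,"z": 0,"rx": 0,"ry": 0,"rz": -90}], hand=74)

```text
time: 6.3
tool_pos: [0.4513, -0.1598, 0.0711]
tool_rot: [-3.141, -0.0, 1.38]
contact_force: [-0.0, 0.2, -0.1]
opening: 0.074
grip_force: 0.0
```

>>> arm_command(series=[{"x": 0,"y": 0,"z": 0,"rx": 0,"ry": 0,"rz": 0},{"x": 0,"y": 0,"z": 0,"rx": 0,"ry": 0,"rz": 0},{"x": 0,"y": 0,"z": 0,"rx": 0,"ry": 0,"rz": 0},{"x": 0,"y": 0,"z": 0,"rx": 0,"ry": 0,"rz": 0},{"x": 0,"y": 0,"z": -30,"rx": 0,"ry": 0,"rz": 0},{"x": 0,"y": 0,"z": -70,"rx": 0,"ry": 0,"rz": 0},{"x": 0,"y": 0,"z": -120,"rx": 0,"ry": 0,"rz": 0},{"x": 0,"y": 0,"z": -160,"rx": 0,"ry": 0,"rz": 0},{"x": 0,"y": 0,"z": -190,"rx": 0,"ry": 0,"rz": 0}], hand=56)

```text
time: 7.2
tool_pos: [0.4516, -0.16, 0.2641]
tool_rot: [3.139, 0.001, 1.38]
contact_force: [1.3, -0.2, -0.6]
opening: 0.0597
grip_force: 8.0
```

```bash
python3 - <<'E'
from h import *
np.set_printoptions(precision=4,suppress=True)
s=observe();print(s['time'],s['tool_pos'],s['tool_rot'],s['opening'],s['grip_force'])
ps=[cam('top'),cam('scene')]
for p in ps:
    for m in trace(p,'pad')[:1] if 0 else []: pass
    # dark pad centroid near nominal
    g=p['pixels'].max(2);u=proj(p,[.592,.157,.008])[0].astype(int)
    k=(g<45).astype(np.uint8);n,l,st,ce=cv2.connectedComponentsWithStats(k)
    i=l[u[1],u[0]];print(u,i,ce[i],st[i],atz(p,ce[i],.008))
    for q in ['pad','left_flap_hinge','right_flap_hinge','lid_hinge','left_flap_edge','right_flap_edge','lid_edge','carton']:
        print(q,[(np.round(m['point'],3).tolist(),round(m['confidence'],2)) for m in mark_of(p,q)[:1]])
mv(.592,.157,.20,-.19)
E
```

```text
7.2 [ 0.4516 -0.16    0.2641] [3.1386 0.001  1.38  ] 0.059747191597036925 7.999809980392456
[243 190] 21 [245.0582 190.8172] [228 174  35  35 979] [0.5914 0.1542 0.008 ]
pad [([0.596, 0.157, 0.01], 0.94)]
left_flap_hinge [([0.608, 0.231, 0.058], 0.86)]
right_flap_hinge []
lid_hinge [([0.519, 0.173, 0.059], 0.89)]
left_flap_edge [([0.618, 0.261, 0.111], 0.91)]
right_flap_edge [([0.567, 0.065, 0.12], 0.88)]
lid_edge []
carton [([0.591, 0.157, -0.0], 0.72)]
[282 268] 22 [281.649  269.4875] [ 263  253   38   34 1040] [0.5952 0.1585 0.008 ]
pad [([0.592, 0.154, 0.005], 0.9)]
left_flap_hinge [([0.464, 0.191, 0.208], 0.69)]
right_flap_hinge [([0.574, 0.084, 0.057], 0.76)]
lid_hinge [([0.522, 0.174, 0.066], 0.89)]
left_flap_edge [([0.621, 0.26, 0.113], 0.57)]
right_flap_edge [([0.568, 0.064, 0.118], 0.68)]
lid_edge [([0.468, 0.186, 0.208], 0.64)]
carton [([0.594, 0.157, -0.001], 0.72)]
mv [337.9  78.   61.2] [ 0.01  0.   89.97] rows>= 10.5 yaw [3.142 0.    1.38 ]
```

>>> arm_command(series=[{"x": 35,"y": 8,"z": 0,"rx": 0,"ry": 0,"rz": 8},{"x": 75,"y": 18,"z": 0,"rx": 0,"ry": 0,"rz": 16.5},{"x": 115,"y": 28,"z": 0,"rx": 0,"ry": 0,"rz": 25},{"x": 150,"y": 36,"z": 0,"rx": 0,"ry": 0,"rz": 33.5},{"x": 185,"y": 44,"z": 0,"rx": 0,"ry": 0,"rz": 42},{"x": 220,"y": 52,"z": 0,"rx": 0,"ry": 0,"rz": 50.5},{"x": 255,"y": 60,"z": 0,"rx": 0,"ry": 0,"rz": 59},{"x": 285,"y": 67,"z": 10,"rx": 0,"ry": 0,"rz": 67.5},{"x": 310,"y": 73,"z": 20,"rx": 0,"ry": 0,"rz": 76},{"x": 330,"y": 78,"z": 30,"rx": 0,"ry": 0,"rz": 84.5},{"x": 337,"y": 79,"z": 45,"rx": 0,"ry": 0,"rz": 91.1},{"x": 337,"y": 79,"z": 60,"rx": 0,"ry": 0,"rz": 91.1},{"x": 337,"y": 79,"z": 60,"rx": 0,"ry": 0,"rz": 91.1}])

```text
time: 9.4
tool_pos: [0.5917, 0.1562, 0.1988]
tool_rot: [3.14, 0.004, -0.209]
contact_force: [-0.7, 0.2, -1.1]
opening: 0.0596
grip_force: 8.0
```

```bash
python3 - <<'E'
from h import *
s=observe();print(s['time'],s['tool_pos'],s['opening'],s['qpos'])
mv(.593,.156,.08,-.21)
a=cam('scene','s3')
E
```

```text
9.4 [0.59169118 0.15618854 0.19880749] 0.05962906386683826 [ 1.32953265e-01  5.83284597e-01  1.39769390e+00 -1.10243798e-04
  1.16533890e+00  1.91277703e+00]
mv [  1.8  -0.3 118.8] [0.1  0.25 0.06] rows>= 2.4 yaw [ 3.14   0.004 -0.209]
```

View pics/s3.png

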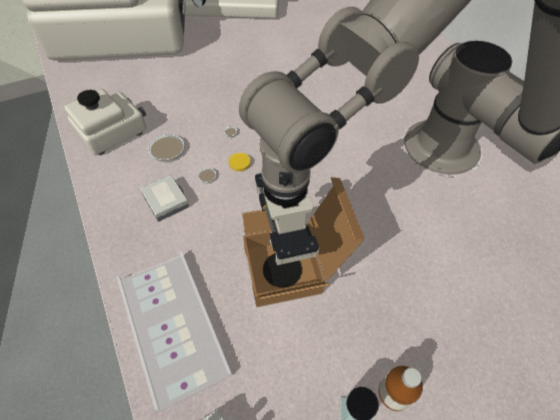

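The scene view shows the gripper above the pad (282,270), with the lid and wrist clear. Lowering now.

>>> arm_command(series=[{"x": 1,"y": 0,"z": 30,"rx": 0,"ry": 0,"rz": 0},{"x": 1,"y": 0,"z": 60,"rx": 0,"ry": 0,"rz": 0},{"x": 1,"y": 0,"z": 80,"rx": 0,"ry": 0,"rz": 0},{"x": 1,"y": 0,"z": 95,"rx": 0,"ry": 0,"rz": 0},{"x": 1,"y": 0,"z": 105,"rx": 0,"ry": 0,"rz": 0},{"x": 1,"y": 0,"z": 112,"rx": 0,"ry": 0,"rz": 0},{"x": 1,"y": 0,"z": 117,"rx": 0,"ry": 0,"rz": 0},{"x": 1,"y": 0,"z": 120,"rx": 0,"ry": 0,"rz": 0},{"x": 1,"y": 0,"z": 121,"rx": 0,"ry": 0,"rz": 0},{"x": 1,"y": 0,"z": 121,"rx": 0,"ry": 0,"rz": 0}])

```text
time: 10.45
tool_pos: [0.594, 0.1557, 0.0806]
tool_rot: [-3.141, -0.001, -0.21]
contact_force: [0.8, 0.3, -0.2]
opening: 0.0597
grip_force: 8.0
```

>>> arm_command(series=[{"x": 0,"y": 0,"z": 1,"rx": 0,"ry": 0,"rz": 0},{"x": 0,"y": 0,"z": 1,"rx": 0,"ry": 0,"rz": 0}])

```text
time: 10.65
tool_pos: [0.594, 0.1558, 0.0795]
tool_rot: [-3.141, -0.001, -0.21]
contact_force: [0.0, -0.2, 1.0]
opening: 0.0593
grip_force: 8.0
```

>>> arm_command(series=[{"x": 0,"y": 0,"z": 1,"rx": 0,"ry": 0,"rz": 0},{"x": 0,"y": 0,"z": 1,"rx": 0,"ry": 0,"rz": 0},{"x": 0,"y": 0,"z": -1,"rx": 0,"ry": 0,"rz": 0},{"x": 0,"y": 0,"z": -20,"rx": 0,"ry": 0,"rz": 0},{"x": 0,"y": 0,"z": -60,"rx": 0,"ry": 0,"rz": 0},{"x": 0,"y": 0,"z": -110,"rx": 0,"ry": 0,"rz": 0},{"x": 0,"y": 0,"z": -150,"rx": 0,"ry": 0,"rz": 0},{"x": 0,"y": 0,"z": -170,"rx": 0,"ry": 0,"rz": 0}], hand=72)

```text
time: 11.45
tool_pos: [0.5947, 0.156, 0.2537]
tool_rot: [-3.14, -0.006, -0.21]
contact_force: [0.5, -0.5, 0.3]
opening: 0.0721
grip_force: 0.0
```

```bash
python3 - <<'E'
from h import *
s=observe();print(s['time'],s['tool_pos'])
mv(.6485,-.185,.25,-.19); mv(.6485,-.185,.0705,-.19)
E
```

```text
11.45 [0.59465646 0.155958   0.2537388 ]
mv [123.6 322.3   3.8] [-0.11 -0.33 -1.12] rows>= 6.9 yaw [-3.14  -0.006 -0.21 ]
mv [122.6 322.6 183.3] [-0.11 -0.33 -1.12] rows>= 7.8 yaw [-3.14  -0.006 -0.21 ]
```

>>> arm_command(series=[{"x": 124,"y": 321,"z": 0,"rx": 0,"ry": 0,"rz": 0},{"x": 124,"y": 321,"z": 0,"rx": 0,"ry": 0,"rz": 0},{"x": 124,"y": 321,"z": 0,"rx": 0,"ry": 0,"rz": 0},{"x": 124,"y": 321,"z": 0,"rx": 0,"ry": 0,"rz": 0},{"x": 124,"y": 321,"z": 0,"rx": 0,"ry": 0,"rz": 0},{"x": 124,"y": 321,"z": 0,"rx": 0,"ry": 0,"rz": 0},{"x": 124,"y": 321,"z": 0,"rx": 0,"ry": 0,"rz": 0},{"x": 124,"y": 321,"z": 40,"rx": 0,"ry": 0,"rz": 0},{"x": 124,"y": 321,"z": 80,"rx": 0,"ry": 0,"rz": 0},{"x": 124,"y": 321,"z": 120,"rx": 0,"ry": 0,"rz": 0},{"x": 124,"y": 321,"z": 140,"rx": 0,"ry": 0,"rz": 0},{"x": 124,"y": 321,"z": 140,"rx": 0,"ry": 0,"rz": 0}])

```text
time: 12.65
tool_pos: [0.6462, -0.1833, 0.1052]
tool_rot: [-3.14, 0.008, -0.21]
contact_force: [0.6, 0.0, -0.4]
opening: 0.0722
grip_force: 0.0
```

```bash
python3 - <<'E'
from h import *
s=observe();print(s['time'],s['tool_pos'])
mv(.6495,-.184,.0698,-.21)
p=cam('wrist'); look(p,['dish_medium'])
E
```

```text
12.65 [ 0.64616664 -0.18330729  0.10520052]
mv [ 3.7  0.  35.4] [-0.07  0.44  0.01] rows>= 0.7 yaw [-3.14   0.008 -0.21 ]
dish_medium 0.96 [282.3 233.4] 4936.0 [ 0.6513 -0.1832  0.009 ]
```

>>> arm_command(series=[{"x": 2,"y": 0,"z": 25,"rx": 0,"ry": 0,"rz": 0},{"x": 2,"y": 0,"z": 39.5,"rx": 0,"ry": 0,"rz": 0},{"x": 2,"y": 0,"z": 39.5,"rx": 0,"ry": 0,"rz": 0}], hand=70)

```text
time: 13.05
tool_pos: [0.6494, -0.1841, 0.0687]
tool_rot: [-3.141, 0.003, -0.21]
contact_force: [-1.4, 1.1, 0.1]
opening: 0.07
grip_force: 0.0
```

>>> arm_command(series=[{"x": 0,"y": 0,"z": 0,"rx": 0,"ry": 0,"rz": 0},{"x": 0,"y": 0,"z": 0,"rx": 0,"ry": 0,"rz": 0},{"x": 0,"y": 0,"z": 0,"rx": 0,"ry": 0,"rz": 0},{"x": 0,"y": 0,"z": 0,"rx": 0,"ry": 0,"rz": 0},{"x": 0,"y": 0,"z": 0,"rx": 0,"ry": 0,"rz": 0}], hand=46)

```text
time: 13.55
tool_pos: [0.6507, -0.1846, 0.0709]
tool_rot: [3.141, -0.002, -0.21]
contact_force: [-0.1, 0.5, 5.2]
opening: 0.0492
grip_force: 8.0
```

>>> arm_command(series=[{"x": 0,"y": 0,"z": 0,"rx": 0,"ry": 0,"rz": 0},{"x": 0,"y": 0,"z": 0,"rx": 0,"ry": 0,"rz": 0},{"x": 0,"y": 0,"z": 0,"rx": 0,"ry": 0,"rz": -8},{"x": 0,"y": 0,"z": 0,"rx": 0,"ry": 0,"rz": -16},{"x": 0,"y": 0,"z": 0,"rx": 0,"ry": 0,"rz": -24},{"x": 0,"y": 0,"z": 0,"rx": 0,"ry": 0,"rz": -32},{"x": 0,"y": 0,"z": 0,"rx": 0,"ry": 0,"rz": -40},{"x": 0,"y": 0,"z": 0,"rx": 0,"ry": 0,"rz": -48},{"x": 0,"y": 0,"z": 0,"rx": 0,"ry": 0,"rz": -56},{"x": 0,"y": 0,"z": 0,"rx": 0,"ry": 0,"rz": -64},{"x": 0,"y": 0,"z": 0,"rx": 0,"ry": 0,"rz": -72},{"x": 0,"y": 0,"z": 0,"rx": 0,"ry": 0,"rz": -80},{"x": 0,"y": 0,"z": 0,"rx": 0,"ry": 0,"rz": -88},{"x": 0,"y": 0,"z": 0,"rx": 0,"ry": 0,"rz": -90},{"x": 0,"y": 0,"z": 0,"rx": 0,"ry": 0,"rz": -90}], hand=66)

```text
time: 15.05
tool_pos: [0.6499, -0.1844, 0.0692]
tool_rot: [-3.141, -0.0, 1.361]
contact_force: [-0.9, 0.7, 0.4]
opening: 0.0658
grip_force: 0.0
```

>>> arm_command(series=[{"x": 0,"y": 0,"z": 0,"rx": 0,"ry": 0,"rz": 0},{"x": 0,"y": 0,"z": 0,"rx": 0,"ry": 0,"rz": 0},{"x": 0,"y": 0,"z": 0,"rx": 0,"ry": 0,"rz": 0},{"x": 0,"y": 0,"z": 0,"rx": 0,"ry": 0,"rz": 0},{"x": 0,"y": 0,"z": -30,"rx": 0,"ry": 0,"rz": 0},{"x": 0,"y": 0,"z": -70,"rx": 0,"ry": 0,"rz": 0},{"x": 0,"y": 0,"z": -120,"rx": 0,"ry": 0,"rz": 0},{"x": 0,"y": 0,"z": -160,"rx": 0,"ry": 0,"rz": 0},{"x": 0,"y": 0,"z": -190,"rx": 0,"ry": 0,"rz": 0},{"x": 0,"y": 0,"z": -190,"rx": 0,"ry": 0,"rz": 0}], hand=46)

```text
time: 16.05
tool_pos: [0.6517, -0.185, 0.2658]
tool_rot: [3.131, 0.002, 1.361]
contact_force: [0.3, -0.2, -0.3]
opening: 0.0494
grip_force: 8.0
```

```bash
python3 - <<'E'
from h import *
np.set_printoptions(precision=4,suppress=True)
s=observe();print(s['time'],s['tool_pos'],s['opening'],s['grip_force'])
mv(.594,.1558,.20,-.21)
ps=[cam('top','t5'),cam('scene','s5')]
r=[]
for p in ps:
    print([(np.round(m['point'],4),round(m['confidence'],2)) for m in mark_of(p,'dish_large')[:3]])
    for m in trace(p,'dish_large')[:3]:
        k=m['pixels'].astype(np.uint8);M=cv2.moments(k,True);c=(M['m10']/M['m00'],M['m01']/M['m00']);print(np.round(c,1),M['m00'],atz(p,c,.023))
E
```

```text
16.05 [ 0.6517 -0.185   0.2658] 0.04937273237314045 7.999936491250992
mv [ 321.4 -128.1   63.9] [ 0.54 -0.37 90.01] rows>= 10.5 yaw [3.131 0.002 1.361]
[(array([0.5916, 0.1555, 0.0013]), 0.63)]
[244.5 190.5] 474.0 [0.5907 0.1545 0.023 ]
[(array([0.5967, 0.1541, 0.0098]), 0.89), (array([ 0.5533, -0.1921, -0.0055]), 0.52), (array([0.592 , 0.1578, 0.0083]), 0.46)]
[281.7 266.9] 543.0 [0.5959 0.1595 0.023 ]
[239.1 162.1] 325.0 [ 0.5582 -0.1742  0.023 ]
[358.1 404.8] 1102.0 [0.5961 0.4772 0.023 ]
```

The large dish sits centred: its centroid is within about 1.5 mm of the pad centroid in both cameras. Next I carry the medium dish over.

>>> arm_command(series=[{"x": 35,"y": -14,"z": 0,"rx": 0,"ry": 0,"rz": 8},{"x": 75,"y": -30,"z": 0,"rx": 0,"ry": 0,"rz": 16.5},{"x": 110,"y": -43,"z": 0,"rx": 0,"ry": 0,"rz": 25},{"x": 145,"y": -57,"z": 0,"rx": 0,"ry": 0,"rz": 33.5},{"x": 180,"y": -71,"z": 0,"rx": 0,"ry": 0,"rz": 42},{"x": 210,"y": -82,"z": 0,"rx": 0,"ry": 0,"rz": 50.5},{"x": 240,"y": -94,"z": 0,"rx": 0,"ry": 0,"rz": 59},{"x": 270,"y": -106,"z": 10,"rx": 0,"ry": 0,"rz": 67.5},{"x": 295,"y": -116,"z": 20,"rx": 0,"ry": 0,"rz": 76},{"x": 313,"y": -123,"z": 35,"rx": 0,"ry": 0,"rz": 84.5},{"x": 321,"y": -126,"z": 60,"rx": 0,"ry": 0,"rz": 90},{"x": 321,"y": -126,"z": 90,"rx": 0,"ry": 0,"rz": 90},{"x": 321,"y": -126,"z": 120,"rx": 0,"ry": 0,"rz": 90},{"x": 321,"y": -126,"z": 120,"rx": 0,"ry": 0,"rz": 90},{"x": 321,"y": -126,"z": 120,"rx": 0,"ry": 0,"rz": 90},{"x": 321,"y": -126,"z": 120,"rx": 0,"ry": 0,"rz": 90}])

```text
time: 17.95
tool_pos: [0.5947, 0.1558, 0.1412]
tool_rot: [-3.141, -0.002, -0.21]
contact_force: [0.8, -0.7, -0.2]
opening: 0.0494
grip_force: 8.0
```

```bash
python3 - <<'E'
from h import *
for i in range(4):
    mv(.594,.1558,.0940,-.21)
    cam('scene')
E
```

```text
mv [-0.8  0.2 47.2] [-0.04 -0.14  0.  ] rows>= 0.9 yaw [-3.141e+00 -2.000e-03 -2.100e-01]
mv [-0.8  0.2 47.5] [-0.05 -0.17  0.  ] rows>= 0.9 yaw [-3.141e+00 -3.000e-03 -2.100e-01]
mv [-0.7  0.1 47.4] [-0.05 -0.16  0.  ] rows>= 0.9 yaw [-3.141e+00 -3.000e-03 -2.100e-01]
mv [-0.6  0.1 47.3] [-0.05 -0.15  0.  ] rows>= 0.9 yaw [-3.141e+00 -3.000e-03 -2.100e-01]
```

>>> arm_command(series=[{"x": -0.5,"y": 0,"z": 20,"rx": 0,"ry": 0,"rz": 0},{"x": -0.5,"y": 0,"z": 33,"rx": 0,"ry": 0,"rz": 0},{"x": -0.5,"y": 0,"z": 40,"rx": 0,"ry": 0,"rz": 0},{"x": -0.5,"y": 0,"z": 44,"rx": 0,"ry": 0,"rz": 0},{"x": -0.5,"y": 0,"z": 46,"rx": 0,"ry": 0,"rz": 0},{"x": -0.5,"y": 0,"z": 46,"rx": 0,"ry": 0,"rz": 0},{"x": -0.5,"y": 0,"z": 46,"rx": 0,"ry": 0,"rz": 0}])

```text
time: 18.85
tool_pos: [0.5936, 0.1559, 0.0942]
tool_rot: [-3.141, -0.001, -0.21]
contact_force: [-0.5, 0.6, -0.5]
opening: 0.0495
grip_force: 8.0
```

>>> arm_command(series=[{"x": 0,"y": 0,"z": 1,"rx": 0,"ry": 0,"rz": 0},{"x": 0,"y": 0,"z": 1,"rx": 0,"ry": 0,"rz": 0},{"x": 0,"y": 0,"z": 1,"rx": 0,"ry": 0,"rz": 0}])

```text
time: 19.15
tool_pos: [0.5933, 0.1559, 0.0929]
tool_rot: [-3.142, -0.0, -0.21]
contact_force: [0.2, 0.1, 0.5]
opening: 0.0494
grip_force: 8.0
```

>>> arm_command(series=[{"x": 0,"y": 0,"z": 1,"rx": 0,"ry": 0,"rz": 0},{"x": 0,"y": 0,"z": 1,"rx": 0,"ry": 0,"rz": 0},{"x": 0,"y": 0,"z": 1,"rx": 0,"ry": 0,"rz": 0},{"x": 0,"y": 0,"z": -5,"rx": 0,"ry": 0,"rz": 0},{"x": 0,"y": 0,"z": -25,"rx": 0,"ry": 0,"rz": 0},{"x": 0,"y": 0,"z": -65,"rx": 0,"ry": 0,"rz": 0},{"x": 0,"y": 0,"z": -115,"rx": 0,"ry": 0,"rz": 0},{"x": 0,"y": 0,"z": -150,"rx": 0,"ry": 0,"rz": 0},{"x": 0,"y": 0,"z": -155,"rx": 0,"ry": 0,"rz": 0}], hand=62)

```text
time: 20.05
tool_pos: [0.5951, 0.1562, 0.2539]
tool_rot: [-3.138, -0.01, -0.21]
contact_force: [-0.5, 0.4, 0.1]
opening: 0.0621
grip_force: 0.0
```

```bash
python3 - <<'E'
from h import *
np.set_printoptions(precision=4,suppress=True)
s=observe();print(s['time'],s['tool_pos'])
mv(.530,-.3115,.11,-.21)
p=cam('wrist','w6')
E
```

```text
20.05 [0.5951 0.1562 0.2539]
mv [ 32.3 471.5 142.6] [-0.2  -0.57  0.02] rows>= 9.9 yaw [-3.138 -0.01  -0.21 ]
```

>>> arm_command(series=[{"x": 34,"y": 470,"z": 0,"rx": 0,"ry": 0,"rz": 0},{"x": 34,"y": 470,"z": 0,"rx": 0,"ry": 0,"rz": 0},{"x": 34,"y": 470,"z": 0,"rx": 0,"ry": 0,"rz": 0},{"x": 34,"y": 470,"z": 0,"rx": 0,"ry": 0,"rz": 0},{"x": 34,"y": 470,"z": 0,"rx": 0,"ry": 0,"rz": 0},{"x": 34,"y": 470,"z": 0,"rx": 0,"ry": 0,"rz": 0},{"x": 34,"y": 470,"z": 0,"rx": 0,"ry": 0,"rz": 0},{"x": 34,"y": 470,"z": 0,"rx": 0,"ry": 0,"rz": 0},{"x": 34,"y": 470,"z": 0,"rx": 0,"ry": 0,"rz": 0},{"x": 34,"y": 470,"z": 30,"rx": 0,"ry": 0,"rz": 0},{"x": 34,"y": 470,"z": 70,"rx": 0,"ry": 0,"rz": 0},{"x": 34,"y": 470,"z": 110,"rx": 0,"ry": 0,"rz": 0},{"x": 34,"y": 470,"z": 138,"rx": 0,"ry": 0,"rz": 0},{"x": 34,"y": 470,"z": 138,"rx": 0,"ry": 0,"rz": 0},{"x": 34,"y": 470,"z": 138,"rx": 0,"ry": 0,"rz": 0}], hand=60)

```text
time: 21.6
tool_pos: [0.5284, -0.3107, 0.1092]
tool_rot: [-3.141, 0.002, -0.21]
contact_force: [0.3, 0.2, 0.7]
opening: 0.06
grip_force: 0.0
```

```bash
python3 - <<'E'
from h import *
np.set_printoptions(precision=4,suppress=True)
s=observe();print(s['time'],s['tool_pos'])
p=cam('wrist'); look(p,['dish_small'])
mv(.530,-.3115,.0695,-.21)
E
```

```text
21.6 [ 0.5284 -0.3107  0.1092]
dish_small 0.86 [284.3 235.7] 3073.0 [ 0.5312 -0.3115  0.01  ]
dish_small 0.6 [337.1 328.2] 1079.0 [ 0.4571 -0.3331  0.01  ]
mv [ 0.5 -0.1 41.8] [ 0.07 -0.14  0.02] rows>= 0.8 yaw [ 3.14  -0.002 -0.21 ]
```

>>> arm_command(series=[{"x": 1,"y": 0,"z": 25,"rx": 0,"ry": 0,"rz": 0},{"x": 1,"y": 0,"z": 40,"rx": 0,"ry": 0,"rz": 0},{"x": 1,"y": 0,"z": 40,"rx": 0,"ry": 0,"rz": 0}], hand=60)

```text
time: 22.0
tool_pos: [0.5289, -0.3105, 0.0686]
tool_rot: [-3.14, 0.003, -0.21]
contact_force: [-0.5, -0.4, -0.3]
opening: 0.06
grip_force: 0.0
```

>>> arm_command(series=[{"x": 0,"y": 0,"z": 0,"rx": 0,"ry": 0,"rz": 0},{"x": 0,"y": 0,"z": 0,"rx": 0,"ry": 0,"rz": 0},{"x": 0,"y": 0,"z": 0,"rx": 0,"ry": 0,"rz": 0},{"x": 0,"y": 0,"z": 0,"rx": 0,"ry": 0,"rz": 0},{"x": 0,"y": 0,"z": 0,"rx": 0,"ry": 0,"rz": 0}], hand=36)

```text
time: 22.5
tool_pos: [0.53, -0.3114, 0.0707]
tool_rot: [3.141, -0.002, -0.21]
contact_force: [-0.0, 0.1, 3.9]
opening: 0.0395
grip_force: 8.0
```

>>> arm_command(series=[{"x": 0,"y": 0,"z": 0,"rx": 0,"ry": 0,"rz": 0},{"x": 0,"y": 0,"z": 0,"rx": 0,"ry": 0,"rz": 0},{"x": 0,"y": 0,"z": 0,"rx": 0,"ry": 0,"rz": -8},{"x": 0,"y": 0,"z": 0,"rx": 0,"ry": 0,"rz": -16},{"x": 0,"y": 0,"z": 0,"rx": 0,"ry": 0,"rz": -24},{"x": 0,"y": 0,"z": 0,"rx": 0,"ry": 0,"rz": -32},{"x": 0,"y": 0,"z": 0,"rx": 0,"ry": 0,"rz": -40},{"x": 0,"y": 0,"z": 0,"rx": 0,"ry": 0,"rz": -48},{"x": 0,"y": 0,"z": 0,"rx": 0,"ry": 0,"rz": -56},{"x": 0,"y": 0,"z": 0,"rx": 0,"ry": 0,"rz": -64},{"x": 0,"y": 0,"z": 0,"rx": 0,"ry": 0,"rz": -72},{"x": 0,"y": 0,"z": 0,"rx": 0,"ry": 0,"rz": -80},{"x": 0,"y": 0,"z": 0,"rx": 0,"ry": 0,"rz": -88},{"x": 0,"y": 0,"z": 0,"rx": 0,"ry": 0,"rz": -90},{"x": 0,"y": 0,"z": 0,"rx": 0,"ry": 0,"rz": -90}], hand=54)

```text
time: 24.0
tool_pos: [0.5294, -0.311, 0.0693]
tool_rot: [-3.141, -0.0, 1.361]
contact_force: [0.3, 0.4, 0.5]
opening: 0.0539
grip_force: 0.0
```

>>> arm_command(series=[{"x": 0,"y": 0,"z": 0,"rx": 0,"ry": 0,"rz": 0},{"x": 0,"y": 0,"z": 0,"rx": 0,"ry": 0,"rz": 0},{"x": 0,"y": 0,"z": 0,"rx": 0,"ry": 0,"rz": 0},{"x": 0,"y": 0,"z": 0,"rx": 0,"ry": 0,"rz": 0},{"x": 0,"y": 0,"z": -30,"rx": 0,"ry": 0,"rz": 0},{"x": 0,"y": 0,"z": -70,"rx": 0,"ry": 0,"rz": 0},{"x": 0,"y": 0,"z": -120,"rx": 0,"ry": 0,"rz": 0},{"x": 0,"y": 0,"z": -160,"rx": 0,"ry": 0,"rz": 0},{"x": 0,"y": 0,"z": -190,"rx": 0,"ry": 0,"rz": 0},{"x": 0,"y": 0,"z": -190,"rx": 0,"ry": 0,"rz": 0}], hand=36)

```text
time: 25.0
tool_pos: [0.531, -0.3121, 0.2652]
tool_rot: [3.133, 0.004, 1.361]
contact_force: [0.3, 0.8, 0.2]
opening: 0.0393
grip_force: 8.0
```

```bash
python3 - <<'E'
from h import *
np.set_printoptions(precision=4,suppress=True)
s=observe();print(s['time'],s['tool_pos'],s['opening'])
mv(.594,.1558,.15,-.21)
for n in('top','scene'):
    p=cam(n)
    for q,z in(('dish_medium',.032),('dish_large',.023)):
      for m in trace(p,q)[:3]:
        k=m['pixels'].astype(np.uint8);M=cv2.moments(k,True);c=(M['m10']/M['m00'],M['m01']/M['m00'])
        if c[0]<330 and c[0]>200: print(n,q,np.round(c,1),M['m00'],atz(p,c,z))
mv(.594,.1558,.15,-.21)
E
```

```text
25.0 [ 0.531  -0.3121  0.2652] 0.039323325322421186
mv [471.2 -36.9 112.8] [ 0.59 -0.21 90.  ] rows>= 10.5 yaw [3.133 0.004 1.361]
top dish_medium [244.9 190.5] 305.0 [0.5897 0.1529 0.032 ]
top dish_medium [254. 184.] 1.0 [0.606  0.1313 0.032 ]
top dish_large [254.9 187.6] 16.0 [0.5982 0.1293 0.023 ]
scene dish_medium [281.4 264.3] 398.0 [0.5957 0.1577 0.032 ]
scene dish_large [272.9 216.7] 1607.0 [0.554  0.0271 0.023 ]
scene dish_large [280.8 272.7] 179.0 [0.6041 0.1716 0.023 ]
mv [469.7 -33.5 108.7] [-0.19  0.07 90.01] rows>= 10.5 yaw [-3.139 -0.001  1.361]
```

>>> arm_command(series=[{"x": 40,"y": -3,"z": 0,"rx": 0,"ry": 0,"rz": 8},{"x": 85,"y": -6,"z": 0,"rx": 0,"ry": 0,"rz": 16.5},{"x": 130,"y": -9,"z": 0,"rx": 0,"ry": 0,"rz": 25},{"x": 178,"y": -13,"z": 0,"rx": 0,"ry": 0,"rz": 33.5},{"x": 226,"y": -16,"z": 0,"rx": 0,"ry": 0,"rz": 42},{"x": 274,"y": -20,"z": 0,"rx": 0,"ry": 0,"rz": 50.5},{"x": 320,"y": -23,"z": 0,"rx": 0,"ry": 0,"rz": 59},{"x": 362,"y": -26,"z": 0,"rx": 0,"ry": 0,"rz": 67.5},{"x": 400,"y": -29,"z": 5,"rx": 0,"ry": 0,"rz": 76},{"x": 435,"y": -32,"z": 15,"rx": 0,"ry": 0,"rz": 84.5},{"x": 460,"y": -33,"z": 35,"rx": 0,"ry": 0,"rz": 90},{"x": 470,"y": -34,"z": 65,"rx": 0,"ry": 0,"rz": 90},{"x": 470,"y": -34,"z": 95,"rx": 0,"ry": 0,"rz": 90},{"x": 470,"y": -34,"z": 110,"rx": 0,"ry": 0,"rz": 90},{"x": 470,"y": -34,"z": 110,"rx": 0,"ry": 0,"rz": 90},{"x": 470,"y": -34,"z": 110,"rx": 0,"ry": 0,"rz": 90},{"x": 470,"y": -34,"z": 110,"rx": 0,"ry": 0,"rz": 90}])

```text
time: 27.0
tool_pos: [0.5949, 0.1556, 0.1507]
tool_rot: [-3.141, -0.002, -0.21]
contact_force: [0.0, -0.3, -0.2]
opening: 0.0395
grip_force: 8.0
```

```bash
python3 - <<'E'
from h import *
for i in range(3):
    mv(.5937,.1558,.1028,-.21)
    cam('scene')
E
```

```text
mv [-1.3  0.1 47.9] [-0.03 -0.1  -0.  ] rows>= 1.0 yaw [-3.141e+00 -2.000e-03 -2.100e-01]
mv [-1.3  0.1 48.1] [-0.04 -0.12 -0.  ] rows>= 1.0 yaw [-3.141e+00 -2.000e-03 -2.100e-01]
mv [-1.2  0.1 48.1] [-0.04 -0.12 -0.  ] rows>= 1.0 yaw [-3.141e+00 -2.000e-03 -2.100e-01]
```

>>> arm_command(series=[{"x": -1,"y": 0,"z": 20,"rx": 0,"ry": 0,"rz": 0},{"x": -1,"y": 0,"z": 33,"rx": 0,"ry": 0,"rz": 0},{"x": -1,"y": 0,"z": 41,"rx": 0,"ry": 0,"rz": 0},{"x": -1,"y": 0,"z": 45,"rx": 0,"ry": 0,"rz": 0},{"x": -1,"y": 0,"z": 47,"rx": 0,"ry": 0,"rz": 0},{"x": -1,"y": 0,"z": 47,"rx": 0,"ry": 0,"rz": 0},{"x": -1,"y": 0,"z": 47,"rx": 0,"ry": 0,"rz": 0},{"x": -1,"y": 0,"z": 47,"rx": 0,"ry": 0,"rz": 0}])

```text
time: 27.95
tool_pos: [0.5935, 0.1559, 0.1032]
tool_rot: [-3.141, -0.001, -0.21]
contact_force: [0.2, -0.8, -0.2]
opening: 0.0398
grip_force: 8.0
```

>>> arm_command(series=[{"x": 0,"y": 0,"z": 1.2,"rx": 0,"ry": 0,"rz": 0},{"x": 0,"y": 0,"z": 1.2,"rx": 0,"ry": 0,"rz": 0},{"x": 0,"y": 0,"z": 1.2,"rx": 0,"ry": 0,"rz": 0}])

```text
time: 28.25
tool_pos: [0.5934, 0.1559, 0.1016]
tool_rot: [-3.142, -0.0, -0.21]
contact_force: [-0.4, -0.2, 0.2]
opening: 0.0394
grip_force: 8.0
```

>>> arm_command(series=[{"x": 0,"y": 0,"z": 1,"rx": 0,"ry": 0,"rz": 0},{"x": 0,"y": 0,"z": 1,"rx": 0,"ry": 0,"rz": 0},{"x": 0,"y": 0,"z": 1,"rx": 0,"ry": 0,"rz": 0},{"x": 0,"y": 0,"z": -5,"rx": 0,"ry": 0,"rz": 0},{"x": 0,"y": 0,"z": -25,"rx": 0,"ry": 0,"rz": 0},{"x": 0,"y": 0,"z": -65,"rx": 0,"ry": 0,"rz": 0},{"x": 0,"y": 0,"z": -110,"rx": 0,"ry": 0,"rz": 0},{"x": 0,"y": 0,"z": -140,"rx": 0,"ry": 0,"rz": 0},{"x": 0,"y": 0,"z": -145,"rx": 0,"ry": 0,"rz": 0},{"x": 0,"y": 0,"z": -145,"rx": 0,"ry": 0,"rz": 0}], hand=52)

```text
time: 29.25
tool_pos: [0.5935, 0.1559, 0.2478]
tool_rot: [-3.141, -0.002, -0.21]
contact_force: [0.0, -0.0, -1.2]
opening: 0.0519
grip_force: 0.0
```

```bash
python3 - <<'E'
from h import *
np.set_printoptions(precision=4,suppress=True)
s=observe();print(s['time'],s['tool_pos'])
for n in('top','scene'):
    p=cam(n,n+'7')
    for q in ['left_flap_edge','right_flap_edge','lid_edge']:
        for m in mark_of(p,q)[:1]:
            d=R.from_euler('z',.21).apply(np.array(m['point'])-[.593,.156,0]);print(n,q,round(m['confidence'],2),np.round(m['point'],3),'carton',np.round(d,3))
a=cv2.imread('pics/scene7.png')[150:330,200:400];b=cv2.imread('pics/top7.png')[120:270,170:310]
c=np.zeros((400,780,3),np.uint8);c[:360,:400]=cv2.resize(a,(400,360));c[:400,400:773]=cv2.resize(b,(373,400));cv2.imwrite('pics/c7.png',c)
E
```

```text
29.25 [0.5935 0.1559 0.2478]
top right_flap_edge 0.56 [0.565 0.046 0.112] carton [-0.004 -0.114  0.112]
top lid_edge 0.66 [0.563 0.043 0.112] carton [-0.005 -0.117  0.112]
scene left_flap_edge 0.66 [0.565 0.049 0.112] carton [-0.005 -0.11   0.112]
scene right_flap_edge 0.86 [0.566 0.047 0.109] carton [-0.004 -0.112  0.109]
scene lid_edge 0.67 [0.466 0.19  0.206] carton [-0.132  0.006  0.206]
```

View pics/c7.png

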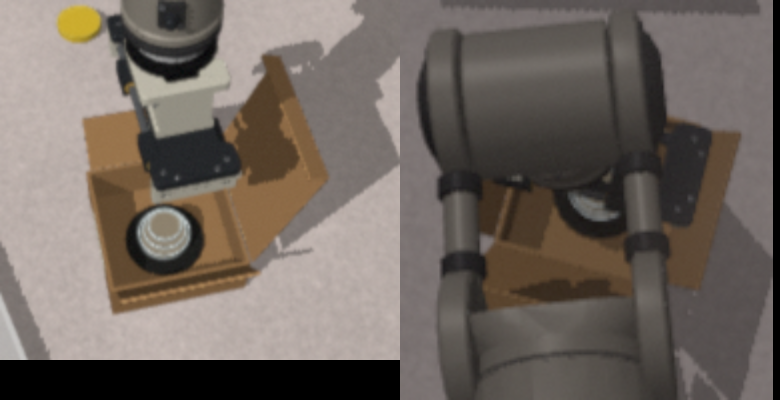

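The crop shows the stack centred on the pad at (165,240) and level, with both flaps leaning outwards. The flaps come next, left one first.

>>> arm_command(series=[{"x": 0,"y": -45,"z": 0,"rx": 0,"ry": 0,"rz": 0},{"x": 0,"y": -90,"z": 0,"rx": 0,"ry": 0,"rz": 0},{"x": 0,"y": -135,"z": 0,"rx": 0,"ry": 0,"rz": 0},{"x": 0,"y": -152,"z": 0,"rx": 0,"ry": 0,"rz": 0},{"x": 0,"y": -152,"z": 30,"rx": 0,"ry": 0,"rz": 0},{"x": 0,"y": -152,"z": 65,"rx": 0,"ry": 0,"rz": 0},{"x": 0,"y": -152,"z": 92,"rx": 0,"ry": 0,"rz": 0},{"x": 0,"y": -152,"z": 92,"rx": 0,"ry": 0,"rz": 0}], hand=0)

```text
time: 30.45
tool_pos: [0.6227, 0.3038, 0.1492]
tool_rot: [3.136, 0.008, -0.21]
contact_force: [0.2, -1.3, 1.4]
opening: 0.0009
grip_force: 0.0
```

>>> arm_command(series=[{"x": 0,"y": 12,"z": 0,"rx": 0,"ry": 0,"rz": 0},{"x": 0,"y": 22,"z": 0,"rx": 0,"ry": 0,"rz": 0},{"x": 0,"y": 32,"z": -2,"rx": 0,"ry": 0,"rz": 0},{"x": 0,"y": 43,"z": -8,"rx": 0,"ry": 0,"rz": 0},{"x": 0,"y": 54,"z": -15,"rx": 0,"ry": 0,"rz": 0},{"x": 0,"y": 66,"z": -15,"rx": 0,"ry": 0,"rz": 0},{"x": 0,"y": 77,"z": -11,"rx": 0,"ry": 0,"rz": 0},{"x": 0,"y": 87,"z": -5,"rx": 0,"ry": 0,"rz": 0},{"x": 0,"y": 95,"z": 4,"rx": 0,"ry": 0,"rz": 0},{"x": 0,"y": 100,"z": 14,"rx": 0,"ry": 0,"rz": 0},{"x": 0,"y": 103,"z": 22,"rx": 0,"ry": 0,"rz": 0},{"x": 0,"y": 103,"z": 25,"rx": 0,"ry": 0,"rz": 0},{"x": 0,"y": 103,"z": 26,"rx": 0,"ry": 0,"rz": 0},{"x": 0,"y": 103,"z": 26,"rx": 0,"ry": 0,"rz": 0}])

```text
time: 31.85
tool_pos: [0.603, 0.203, 0.1296]
tool_rot: [3.139, 0.001, -0.209]
contact_force: [-6.3, -5.5, 13.4]
opening: 0.0006
grip_force: 6.8
```

```bash
python3 - <<'E'
from h import *
np.set_printoptions(precision=4,suppress=True)
s=observe();print(s['time'],s['tool_pos'],s['contact_force'])
for n in('top','scene'):
    p=cam(n,n+'8')
    for q in ['left_flap_edge','right_flap_edge','lid_edge']:
        for m in mark_of(p,q)[:2]:
            d=R.from_euler('z',.21).apply(np.array(m['point'])-[.593,.156,0]);print(n,q,round(m['confidence'],2),'carton',np.round(d,3))
E
```

```text
31.85 [0.603  0.203  0.1296] [-6.2811 -5.5495 13.3748]
top left_flap_edge 0.71 carton [0.    0.013 0.06 ]
top right_flap_edge 0.73 carton [-0.004 -0.111  0.11 ]
scene left_flap_edge 0.87 carton [0.004 0.012 0.064]
scene right_flap_edge 0.55 carton [-0.003 -0.11   0.109]
scene lid_edge 0.65 carton [-0.128  0.004  0.205]
scene lid_edge 0.24 carton [ 0.218 -0.442  0.001]
```

>>> arm_command(series=[{"x": 0,"y": 0,"z": -30,"rx": 0,"ry": 0,"rz": 0},{"x": 0,"y": 10,"z": -75,"rx": 0,"ry": 0,"rz": 0},{"x": 0,"y": 55,"z": -90,"rx": 0,"ry": 0,"rz": 0},{"x": 0,"y": 105,"z": -90,"rx": 0,"ry": 0,"rz": 0},{"x": 0,"y": 150,"z": -90,"rx": 0,"ry": 0,"rz": 0},{"x": 0,"y": 190,"z": -90,"rx": 0,"ry": 0,"rz": 0},{"x": 0,"y": 201,"z": -90,"rx": 0,"ry": 0,"rz": 0},{"x": 0,"y": 201,"z": -60,"rx": 0,"ry": 0,"rz": 0},{"x": 0,"y": 201,"z": -26,"rx": 0,"ry": 0,"rz": 0},{"x": 0,"y": 201,"z": -26,"rx": 0,"ry": 0,"rz": 0}])

```text
time: 33.25
tool_pos: [0.5592, 0.008, 0.1501]
tool_rot: [3.141, 0.009, -0.21]
contact_force: [0.5, -0.0, -0.6]
opening: 0.0004
grip_force: 0.0
```

>>> arm_command(series=[{"x": 0,"y": -12,"z": 0,"rx": 0,"ry": 0,"rz": 0},{"x": 0,"y": -22,"z": 0,"rx": 0,"ry": 0,"rz": 0},{"x": 0,"y": -32,"z": -2,"rx": 0,"ry": 0,"rz": 0},{"x": 0,"y": -43,"z": -8,"rx": 0,"ry": 0,"rz": 0},{"x": 0,"y": -54,"z": -15,"rx": 0,"ry": 0,"rz": 0},{"x": 0,"y": -66,"z": -15,"rx": 0,"ry": 0,"rz": 0},{"x": 0,"y": -77,"z": -11,"rx": 0,"ry": 0,"rz": 0},{"x": 0,"y": -87,"z": -5,"rx": 0,"ry": 0,"rz": 0},{"x": 0,"y": -95,"z": 4,"rx": 0,"ry": 0,"rz": 0},{"x": 0,"y": -100,"z": 14,"rx": 0,"ry": 0,"rz": 0},{"x": 0,"y": -103,"z": 22,"rx": 0,"ry": 0,"rz": 0},{"x": 0,"y": -103,"z": 25,"rx": 0,"ry": 0,"rz": 0},{"x": 0,"y": -103,"z": 26,"rx": 0,"ry": 0,"rz": 0},{"x": 0,"y": -103,"z": 26,"rx": 0,"ry": 0,"rz": 0}])

```text
time: 34.65
tool_pos: [0.5828, 0.1085, 0.1296]
tool_rot: [-3.141, 0.0, -0.21]
contact_force: [-4.7, 2.9, 12.9]
opening: 0.0004
grip_force: 6.4
```

```bash
python3 - <<'E'
from h import *
np.set_printoptions(precision=4,suppress=True)
s=observe();print(s['time'],s['tool_pos'],s['contact_force'])
d=R.from_euler('z',.21).apply(np.array(s['tool_pos'])-[.593,.156,0]);print(d)
for n in('top','scene'):
    p=cam(n,n+'9')
    for q in ['left_flap_edge','right_flap_edge','lid_edge','lid_hinge']:
        for m in mark_of(p,q)[:2]:
            d=R.from_euler('z',.21).apply(np.array(m['point'])-[.593,.156,0]);print(n,q,round(m['confidence'],2),'carton',np.round(d,3))
E
```

```text
34.65 [0.5828 0.1085 0.1296] [-4.6774  2.8892 12.8777]
[-0.0001 -0.0486  0.1296]
top left_flap_edge 0.32 carton [-0.076  0.001  0.06 ]
top lid_edge 0.68 carton [-0.135  0.002  0.208]
top lid_hinge 0.92 carton [-0.076  0.003  0.059]
top lid_hinge 0.4 carton [-0.002  0.001  0.002]
scene left_flap_edge 0.96 carton [0.002 0.012 0.063]
scene left_flap_edge 0.7 carton [-0.001  0.001  0.003]
scene right_flap_edge 0.9 carton [-0.001 -0.01   0.066]
scene lid_edge 0.82 carton [-0.132  0.004  0.206]
scene lid_edge 0.61 carton [0.003 0.075 0.063]
scene lid_hinge 0.6 carton [-0.075  0.001  0.066]
```

View pics/scene9.png

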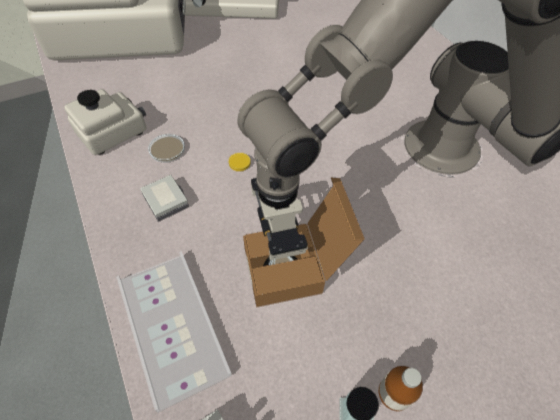

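Both flaps are down and the lid is still standing open at about (340,225). I'll move behind the lid next.

>>> arm_command(series=[{"x": 0,"y": 0,"z": -40,"rx": 0,"ry": 0,"rz": 0},{"x": 0,"y": -10,"z": -85,"rx": 0,"ry": 0,"rz": 0},{"x": 0,"y": -30,"z": -130,"rx": 0,"ry": 0,"rz": 0},{"x": 0,"y": -48,"z": -170,"rx": 0,"ry": 0,"rz": 0},{"x": 0,"y": -48,"z": -200,"rx": 0,"ry": 0,"rz": 0},{"x": -30,"y": -48,"z": -205,"rx": 0,"ry": 0,"rz": 0},{"x": -70,"y": -48,"z": -205,"rx": 0,"ry": 0,"rz": 0},{"x": -115,"y": -48,"z": -205,"rx": 0,"ry": 0,"rz": 0},{"x": -155,"y": -48,"z": -205,"rx": 0,"ry": 0,"rz": 0},{"x": -170,"y": -48,"z": -205,"rx": 0,"ry": 0,"rz": 0},{"x": -170,"y": -48,"z": -205,"rx": 0,"ry": 0,"rz": 0},{"x": -170,"y": -48,"z": -205,"rx": 0,"ry": 0,"rz": 0}])

```text
time: 36.35
tool_pos: [0.4273, 0.1901, 0.3335]
tool_rot: [3.142, -0.001, -0.21]
contact_force: [-0.2, -0.6, 0.6]
opening: 0.0006
grip_force: 0.0
```

```bash
python3 - <<'E'
from h import *
np.set_printoptions(precision=4,suppress=True)
s=observe();print(s['time'],s['tool_pos'],s['contact_force'],s['qpos'])
print(R.from_euler('z',.21).apply(np.array(s['tool_pos'])-[.593,.156,.0]))
p=cam('scene','s10')
print([(R.from_euler('z',.21).apply(np.array(m['point'])-[.593,.156,0]).round(3),m['confidence']) for m in mark_of(p,'lid_edge')])
E
```

```text
36.35 [0.4273 0.1901 0.3335] [-0.2109 -0.5736  0.6299] [ 0.2548  0.204   1.5989 -0.0004  1.3381  2.0355]
[-0.1692 -0.0012  0.3335]
[(array([0.004, 0.011, 0.063]), 0.15)]
```

View pics/s10.png

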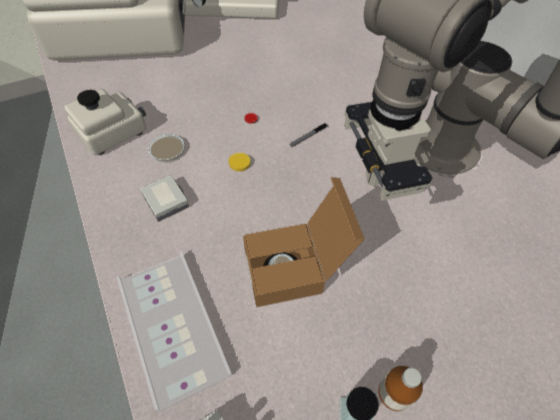

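The flaps are closed, and the gripper is behind the lid and clear of it. Now folding the lid along its arc.

>>> arm_command(series=[{"x": 0,"y": 0,"z": 40,"rx": 0,"ry": 0,"rz": 0},{"x": 0,"y": 0,"z": 80,"rx": 0,"ry": 0,"rz": 0},{"x": 0,"y": 0,"z": 103,"rx": 0,"ry": 0,"rz": 0},{"x": 0,"y": 0,"z": 103,"rx": 0,"ry": 0,"rz": 0}])

```text
time: 36.85
tool_pos: [0.426, 0.1895, 0.2272]
tool_rot: [3.138, 0.007, -0.211]
contact_force: [2.0, 0.3, 0.4]
opening: 0.0003
grip_force: 0.0
```

>>> arm_command(series=[{"x": 20,"y": 0,"z": 0,"rx": 0,"ry": 0,"rz": 0},{"x": 40,"y": 0,"z": -4,"rx": 0,"ry": 0,"rz": 0},{"x": 61,"y": 0,"z": -12,"rx": 0,"ry": 0,"rz": 0},{"x": 81,"y": 0,"z": -14,"rx": 0,"ry": 0,"rz": 0},{"x": 101,"y": 0,"z": -13,"rx": 0,"ry": 0,"rz": 0},{"x": 120,"y": 0,"z": -8,"rx": 0,"ry": 0,"rz": 0},{"x": 139,"y": 0,"z": -1,"rx": 0,"ry": 0,"rz": 0},{"x": 156,"y": 0,"z": 10,"rx": 0,"ry": 0,"rz": 0},{"x": 170,"y": 0,"z": 24,"rx": 0,"ry": 0,"rz": 0},{"x": 183,"y": 0,"z": 40,"rx": 0,"ry": 0,"rz": 0},{"x": 192,"y": 0,"z": 58,"rx": 0,"ry": 0,"rz": 0},{"x": 198,"y": 0,"z": 77,"rx": 0,"ry": 0,"rz": 0},{"x": 199,"y": 0,"z": 87,"rx": 0,"ry": 0,"rz": 0},{"x": 200,"y": 0,"z": 95,"rx": 0,"ry": 0,"rz": 0},{"x": 200,"y": 0,"z": 97,"rx": 0,"ry": 0,"rz": 0},{"x": 200,"y": 0,"z": 97,"rx": 0,"ry": 0,"rz": 0}])

```text
time: 38.45
tool_pos: [0.6227, 0.1487, 0.1343]
tool_rot: [-3.141, -0.001, -0.21]
contact_force: [-0.2, -0.0, -0.8]
opening: 0.0008
grip_force: 0.0
```

```bash
python3 - <<'E'
from h import *
np.set_printoptions(precision=4,suppress=True)
s=observe();print(s['time'],s['tool_pos'],s['contact_force'])
print(R.from_euler('z',.21).apply(np.array(s['tool_pos'])-[.593,.156,.0]))
p=cam('scene','s11')
print([(R.from_euler('z',.21).apply(np.array(m['point'])-[.593,.156,0]).round(3),m['confidence']) for m in mark_of(p,'lid_edge')])
E
```

```text
38.45 [0.6227 0.1487 0.1343] [-0.2004 -0.0316 -0.819 ]
[ 0.0305 -0.001   0.1343]
[(array([ 0.082, -0.003,  0.072]), 0.8)]
```

>>> arm_command(series=[{"x": 0,"y": 0,"z": 1,"rx": 0,"ry": 0,"rz": 0},{"x": 0,"y": 0,"z": 2,"rx": 0,"ry": 0,"rz": 0},{"x": 0,"y": 0,"z": 2,"rx": 0,"ry": 0,"rz": 0},{"x": 0,"y": 0,"z": 2,"rx": 0,"ry": 0,"rz": 0}])

```text
time: 38.95
tool_pos: [0.6227, 0.1489, 0.1335]
tool_rot: [-3.141, -0.002, -0.21]
contact_force: [-2.5, 0.3, 9.3]
opening: 0.0006
grip_force: 4.7
```

>>> arm_command(series=[{"x": 0,"y": 0,"z": -10,"rx": 0,"ry": 0,"rz": 0},{"x": 0,"y": 0,"z": -50,"rx": 0,"ry": 0,"rz": 0},{"x": 0,"y": 0,"z": -100,"rx": 0,"ry": 0,"rz": 0},{"x": 0,"y": 120,"z": -150,"rx": 0,"ry": 0,"rz": 0},{"x": 0,"y": 120,"z": -150,"rx": 0,"ry": 0,"rz": 0},{"x": 0,"y": 120,"z": -150,"rx": 0,"ry": 0,"rz": 0},{"x": 0,"y": 120,"z": -150,"rx": 0,"ry": 0,"rz": 0}])

```text
time: 39.65
tool_pos: [0.5975, 0.0279, 0.2844]
tool_rot: [3.141, -0.005, -0.214]
contact_force: [-0.5, 0.1, -0.3]
opening: 0.0006
grip_force: 0.0
```

```bash
python3 - <<'E'
from h import *
np.set_printoptions(precision=4,suppress=True)
s=observe();print(s['time'],s['tool_pos'],s['contact_force'])
for n in('top','scene'):
    p=cam(n,n+'12')
    print([(R.from_euler('z',.21).apply(np.array(m['point'])-[.593,.156,0]).round(3),m['confidence']) for m in mark_of(p,'lid_edge')])
E
```

```text
39.65 [0.5975 0.0279 0.2844] [-0.4647  0.0792 -0.3111]
[(array([ 0.077, -0.005,  0.067]), 0.75)]
[(array([ 0.081, -0.   ,  0.069]), 0.59)]
```

View pics/scene12.png

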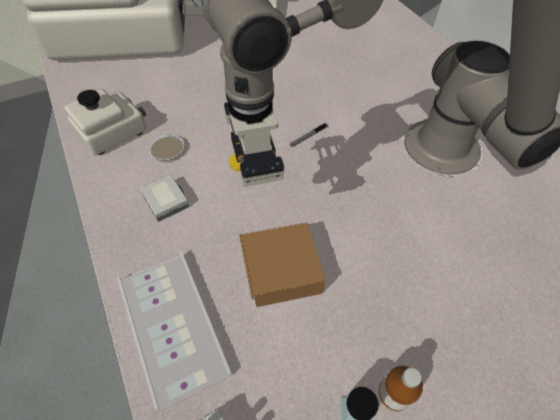

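The carton at (283,263) is fully closed, and the gripper is clear of everything.

```bash
python3 -c "
from cell import *
print(hand_in())"
```

```text
the job is handed in; nothing more can be done
None
```

The three dishes are stacked on the pad inside the closed carton, with both flaps folded before the lid and nothing else on the bench moved as far as the pictures show; I handed the job in just after 39.65 s, but `hand_in()` returned no verdict.

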